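Balance two potted power bricks on a display bonding jig

TASK

The freshly bonded phone display needs weight on it while it cures: lay the big grey power brick lengthways along the jig, balanced level on the narrow orange pressing foot and let go of it, then lay the smaller blue brick squarely along its sloping top, thin end over the grey brick's thick end, so that both stay balanced there untouched. Each brick is heavier towards an unknown end, so feel where it balances; neither may touch the display, and leave the other things on the bench where they are.

Things in the scene. Friction and masses are not known exactly. Their poses are not given: they have to be found in the camera images.
- jig: Fixed aluminium jig plate, 210 x 110 x 12 mm, origin at the centre of its underside on the table, x along its length, z up. In its middle lies a black phone display on which stands the orange pressing foot.
- display: The phone display in the jig, fixed to it: 150 (along the jig's x) x 72 x 8 mm, origin at the centre of its underside, its top 20 mm above the table. Bricks must not touch it.
- foot: The pressing foot, fixed in the jig's middle, same axes as the jig: a black sole 46 x 50 x 6 mm on the display and an orange upright on it, 20 mm along the jig's x and 36 mm along its y, flat top. Origin at the centre of the sole's underside, 20 mm above the table; the top is 44 mm above that.
- foot_top (a point): Centre of the flat top of the orange upright, 64 mm above the table; this 20 x 36 mm face carries the stack.
- big_brick: Loose grey wedge brick, 0.5 kg, on its flat underside. Body 132 (x) x 48 (y) mm, sides upright; origin at the underside's centre, z up. Flat top slopes 5 degrees (0.0875): 37 mm high over the origin, 31 at the thin end (-x), 43 at the thick end (+x). Noses stick out 19 mm, 6 to 22 mm up: dark at the thin end, yellow at the thick. Either way round on the foot will do.
- big_brick_grip (a point): Middle of the grey brick, 24 mm above its underside's centre, brick's axes. Its centre of mass lies on the centre line, about 16 mm above the underside, anywhere within 35 mm of the middle towards either end: hidden, new every run, then fixed. Held here and lifted, it is felt as a moment on the wrist; or ease the grip over the foot and feel which end sinks.
- small_brick: Loose blue wedge brick, 0.4 kg, on its flat underside. Body 110 (x) x 44 (y) mm, sides upright; origin at the underside's centre, z up. Top slopes 0.0875: 31 mm high over the origin, 26 at the thin end (-x), 36 at the thick end (+x). Noses stick out 10 mm: black at the thin end, yellow at the thick. Laid on the grey slope its top is level; its centre of mass too must come over the foot.
- small_brick_grip (a point): Middle of the blue brick, 23 mm above its underside's centre, brick's axes. Its centre of mass lies on the centre line, about 16 mm above the underside, anywhere within 35 mm of the middle towards either end: hidden, new every run, then fixed. Held here and lifted, it is felt as a moment on the wrist; or ease the grip over the foot and feel which end sinks.
- driver_yellow: Bystander: yellow-handled screwdriver, 170 mm. Leave alone.
- red_driver: Bystander: red-handled screwdriver, 165 mm. Leave alone.
- suction_cup: Bystander: black suction cup with a stem, 60 mm wide, 68 mm tall. Leave alone.
- dead_phone: Bystander: white dismantled phone, 140 x 70 x 9 mm. Leave alone.
- cleaner_bottle: Bystander: white bottle with a red cap, 60 mm wide, 140 mm tall. Leave alone.
- tape_roll: Bystander: yellow tape roll, 90 mm wide, 22 mm tall. Leave alone.

How it is judged:
On the way:
1. the grey brick balances level on the foot by itself, let go (contact force between big_brick and foot above 2 N and angle between big_brick's own z axis and vertical below 0.05 rad and angle between the x axis of big_brick and the x axis of jig, either way round below 0.2 rad and contact force between big_brick and the fingers below 0.1 N and contact force between big_brick and small_brick below 0.1 N), for 0.3 s.
At the end, for the whole second after the job is handed in: Grey brick on the foot (over 2 N), level within 0.05 rad, along the jig within 0.2 rad; blue brick on it (over 1.5 N), along it within 0.2 rad, within 15 mm of its middle line, thick end sloping down 0.04 to 0.14 rad (thin end over thick); both under 0.02 m/s (contact force between big_brick and foot above 2 N and angle between big_brick's own z axis and vertical below 0.05 rad and angle between the x axis of big_brick and the x axis of jig, either way round below 0.2 rad and contact force between big_brick and small_brick above 1.5 N and angle between small_brick's own x axis and vertical between 1.61 and 1.71 rad and angle between small_brick's own z axis and vertical below 0.14 rad and angle between the x axis of small_brick and the x axis of big_brick, either way round below 0.2 rad and y of small_brick in the frame of big_brick between -0.015 and 0.015 m and linear speed of each of big_brick, small_brick below 0.02 m/s); the robot touches nothing.
It fails at once if a brick touches the display (contact force between any of big_brick, small_brick and display above 0.5 N).
It fails at once if a bystander is moved more than 30 mm (distance of any of driver_yellow, red_driver, suction_cup, dead_phone, cleaner_bottle, tape_roll from where it was at the start of the episode above 0.03 m).
It also fails if it takes over 64 s, if anything falls off the work surface, if the arm or the gripper's body presses on something with over 40 N, if the wrist force passes 120 N, or if a joint passes its speed limit or range.

ROBOT

A 6-joint arm with a two-finger parallel gripper is mounted at the origin on the work surface. World frame = base frame: x ahead of the robot, y to its left, z up, the work surface at z = 0. Lengths are in m, angles in rad, forces in N, time in s.
With the tool pointing down it reaches from about 0.3 to 0.85 m from the base axis. Payload 5.4 kg.
Tool frame: the origin (TCP) lies on the centre line of the jaws, within the pads' length; the fingertips stand 25 mm ahead of it and the grasp point (between the pads) lies 6 mm ahead of it; z points along the fingers, y is the line along which they close (so a half turn about z gives the same grasp; the last joint's range is limited). The gripper opens to 85 mm and grips with 20 to 120 N. Pads are 22 mm wide; open, the fingers measure 114 mm over their backs; the gripper's body (76 mm by 85 mm) begins 54 mm behind the grasp point. The pads swing forward as they close: fully open they stand 13 mm farther back than shut.
Start: joints at [0.932, 0.158, 1.597, -0, 1.386, -0.21], TCP at [0.239, 0.523, 0.256] pointing down, gripper open.
Joint ranges: [-2.91, 2.91], [-0.94, 2.29], [0.18, 2.7], [-1.29, 4.43], [0.17, 2.64], [-3, 3]. Speed limits (rad/s): [2.57, 2.57, 3.14, 3.14, 3.14, 3.14].

INTERFACE

Orientations are given as a unit quaternion [x, y, z, w].
In Python, from rig import ctrl, cams gives the robot as it stands.
- The arm moves only by the tool play_rows, never from a script. Its argument "moves" is one flat list of numbers, 7 for each row, row after row: the turn, a rotation vector about the world's x, y, z in degrees, then the shift along the world's x, y, z in cm, then the opening, from 0 (shut) to 1 (fully open). In form: [wx, wy, wz, x, y, z, jaw, wx, wy, wz, x, y, z, jaw, ...]. A call has 1 to 20 rows; each row is the pose to reach, as a shift and turn from the pose commanded when the call began; what a row does not reach only later rows make up. A row lasts 1/12 s, in which the tool goes at most 41.7 mm and 7.16 degrees, less where a joint would pass 70% of its speed; a pose out of reach is approached as far as the arm can. A call with a gripper value outside its range is refused whole. The fingers move at their own pace and stop on an object; "newtons" is the grip in N (left out, the last holds). Time passes only in rows, so rows that repeat a pose let the fingers close. It gives the time, the measured TCP pose, the force, the opening and the grip force at its end, in the units of the state.
- ctrl.sense(): the state, without advancing time (a new reading comes with each control period).
- cams.read_camera(name): name is "scene" or "top" or "wrist"; returns the picture (420x560x3 uint8, blue, green, red); there is no depth.
- cams.calibration(name): a dict with "camera_matrix" (3x3 intrinsics, pixels), "origin" and "orientation" of the camera in the world. Camera axes: x right, y down, z forward; pixel columns grow to the right and rows downward; lengths in m; the calibration is good to about 2 mm. A picture is of the moment at which its call begins: read the wrist's pose just before it. calibration takes no time and is no camera call; for the wrist camera it gives the pose at the moment of the call.
- ctrl.sign_off(): hands the job in; it is judged then, once.
The state is a dict: "time_s": time; "q": joint angles; "joint_vel": joint speeds; "joint_torque": joint torques, N m; "position": TCP position; "orientation": TCP orientation; "wrist_force": force on the tool from outside, world axes, zero at the start; "ft_torque": the same for the moment, N m; "grip_width": opening from 0.0 (shut) to 1.0 (fully open); "finger_force": force on a finger pad.
Only numpy, scipy, OpenCV 4.12 (cv2) and the standard library are available. Lean on these libraries where they do the work, as an engineer would, in place of code of your own. Each camera call takes 0.05 s, during which the arm holds its last target. There are 200 camera calls.

## Working session

There is one attempt and no reset: what is moved stays moved. The work goes in short steps, Python scripts to look and compute and a tool call to move; the robot and the scene stay as the last step left them, time stands still between calls to the robot, and variables do not carry over. Pictures are saved under pics/ and viewed, at most 10 in all, crops included, and the job is handed in when it is done.

Besides the shell and the picture viewer there is one more tool, called by a JSON object that holds its "fn" and its "kwargs". play_rows: Moves the arm, as the interface text tells. Its arguments: {"type":"object","properties":{"moves":{"type":"array"},"newtons":{"type":"number"}},"required":["moves"]}

```bash
mkdir -p pics; ls; python3 - <<'E'
from rig import ctrl,cams
import cv2
for n in("scene","top"):
    cv2.imwrite(f"pics/{n}0.png",cams.read_camera(n))
    c=cams.calibration(n);print(n,c)
print(ctrl.sense())
E
```

```text
pics
scene {'camera_matrix': array([[424.91321465,   0.        , 278.62840206],
       [  0.        , 424.91321465, 203.92046344],
       [  0.        ,   0.        ,   1.        ]]), 'origin': array([ 1.26037578, -0.31179149,  0.87222465]), 'orientation': array([ 0.77881505,  0.513124  , -0.19181207, -0.30554706])}
top {'camera_matrix': array([[428.11159501,   0.        , 290.36272821],
       [  0.        , 428.11159501, 213.72041334],
       [  0.        ,   0.        ,   1.        ]]), 'origin': array([ 0.48656054, -0.01495411,  1.22705354]), 'orientation': array([ 0.70639745, -0.70519566,  0.04340952, -0.04263026])}
{'time_s': 0.1, 'q': array([ 9.31898821e-01,  1.58999018e-01,  1.59813754e+00, -6.31417041e-06,
        1.38617134e+00, -2.10133557e-01]), 'joint_vel': array([ 1.58935843e-03, -9.19133434e-04, -3.54474368e-03, -1.56060074e-03,
       -5.01298515e-06,  1.60380622e-04]), 'joint_torque': array([-1.62580463e-04, -3.96992934e+01, -3.32336354e+01, -3.29720360e-04,
        4.26989121e-03, -8.57306759e-06]), 'position': array([0.2387855 , 0.52251982, 0.25539237]), 'orientation': array([ 2.12742944e-01,  9.77107826e-01, -7.82775259e-04, -3.50408904e-04]), 'wrist_force': array([0.07920986, 1.05826699, 0.14618217]), 'ft_torque': array([0.02513287, 0.00496431, 0.01765193]), 'finger_force': 0.0, 'grip_width': 0.999426391510761}
```

View pics/top0.png

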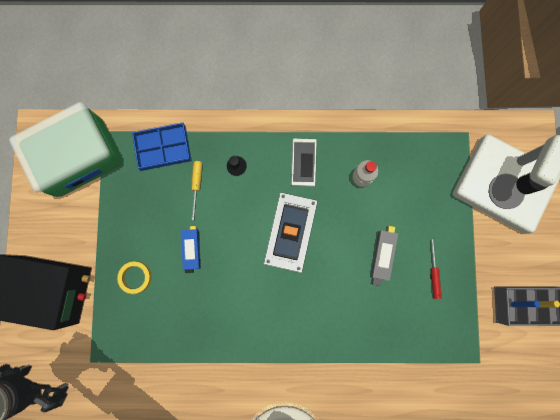

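View pics/scene0.png

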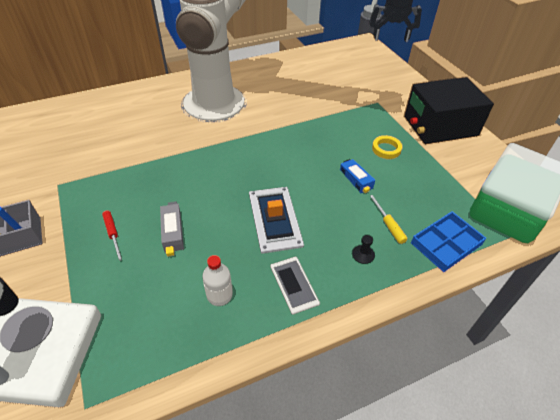

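Top view: jig centred near (291,232), grey brick near (385,256) with its yellow nose up (+x), blue brick near (190,250) with its yellow nose up. Next I'll enlarge crops of these.

```bash
cat > h.py <<'E'
import numpy as np,cv2
from scipy.spatial.transform import Rotation as R
def proj(c,P):
    Rm=R.from_quat(c["orientation"]).as_matrix()
    p=(np.atleast_2d(P)-c["origin"])@Rm@np.asarray(c["camera_matrix"]).T
    return p[:,:2]/p[:,2:]
def mosaic(im,cs,s,w,h,out):
    # crops w x h px around centres, scale s, ticks every 10 px
    t=[]
    for (u,v) in cs:
        u0,v0=u-w//2,v-h//2
        a=cv2.resize(im[v0:v0+h,u0:u0+w],None,fx=s,fy=s,interpolation=cv2.INTER_CUBIC)
        for k in range(0,w):
            if (u0+k)%10==0: cv2.line(a,(k*s,0),(k*s,6),(255,255,255),1);cv2.putText(a,str(u0+k),(k*s-10,16),0,.35,(255,255,255),1)
        for k in range(0,h):
            if (v0+k)%10==0: cv2.line(a,(0,k*s),(6,k*s),(255,255,255),1);cv2.putText(a,str(v0+k),(8,k*s+4),0,.35,(255,255,255),1)
        t.append(a)
    cv2.imwrite(out,np.hstack(t))
E
python3 - <<'E'
import cv2;from h import *
mosaic(cv2.imread("pics/top0.png"),[(190,250),(291,232),(385,256)],4,66,90,"pics/tm.png")
mosaic(cv2.imread("pics/scene0.png"),[(358,177),(275,217),(171,230)],4,66,80,"pics/sm.png")
E
```

```text
(no output)
```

View pics/tm.png

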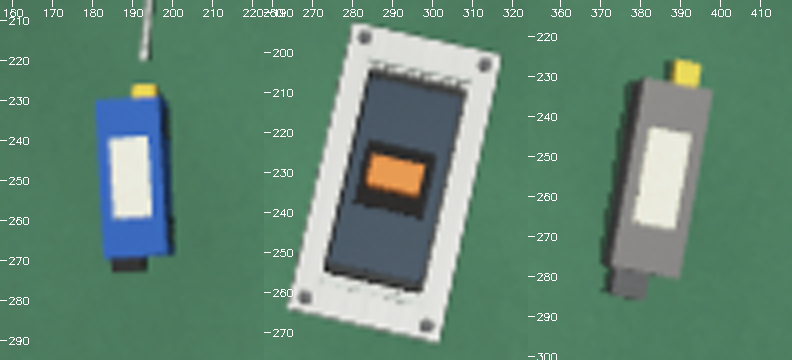

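View pics/sm.png

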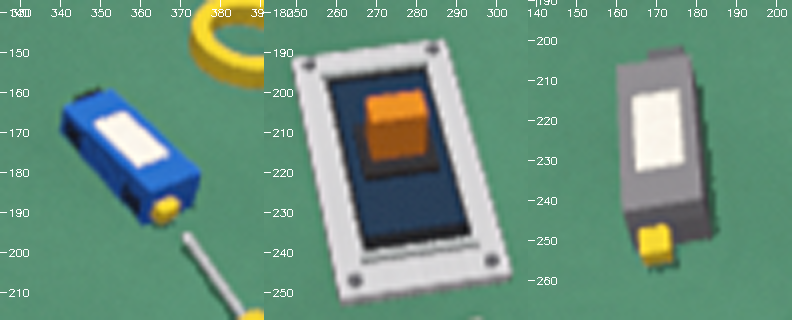

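```bash
cat > fit.py <<'E'
from h import *
from rig import cams
from scipy.optimize import least_squares
T,S=cams.calibration("top"),cams.calibration("scene")
def px(l,xo,u0,v0): 
    a=np.array(l,float); return np.c_[(a[:,0]-xo+.5)/4-.5+u0,(a[:,1]+.5)/4-.5+v0]
# model corners order: thick-left(+x,+y),thick-right,thin-right,thin-left; heights of top
def m(L,W,h,s): return np.array([[L/2,W/2,h+s],[L/2,-W/2,h+s],[-L/2,-W/2,h-s],[-L/2,W/2,h-s]])
D={"blue":(m(.11,.044,.031,.0048),px([(96,100),(159,97),(166,255),(105,259)],0,157,205),px([(200,172),(142,192),(66,102),(113,90)],0,325,137),[.4,.25]),
"foot":(m(.02,.036,.064,0),px([(372,150),(427,165),(421,196),(366,184)],264,258,187),px([(429,119),(371,129),(366,97),(423,89)],264,242,177),[.45,0]),
"jig":(m(.21,.11,.012,0),px([(354,23),(500,57),(440,342),(288,306)],264,258,187),px([(513,273),(342,302),(293,57),(443,40)],264,242,177),[.45,0]),
"grey":(m(.132,.048,.037,.0058),px([(643,78),(713,92),(680,278),(611,267)],528,352,211),px([(699,203),(624,212),(617,66),(688,56)],528,138,190),[.4,-.25])}
for n,(M,a,b,g) in D.items():
    def P(p): c,s=np.cos(p[3]),np.sin(p[3]); return M@np.array([[c,s,0],[-s,c,0],[0,0,1]])+p[:3]
    for k in(0,1):
        f=lambda p:np.r_[(proj(T,P(p))-a).ravel(),(proj(S,P(p))-b).ravel()]
        f0=lambda p:np.r_[(proj(T,P(np.r_[p[:2],0,p[2]]))-a).ravel()]
        r=least_squares(f,[*g,0,-.1]) if k==0 else least_squares(f0,[*g,-.1])
        print(n,["both x y dz yaw","top only x y yaw"][k],r.x.round(4),"rms",np.sqrt(np.mean(r.fun**2)).round(2))
E
python3 fit.py
```

```text
blue both x y dz yaw [ 5.335e-01  2.652e-01 -4.000e-04  3.930e-02] rms 0.51
blue top only x y yaw [0.5333 0.2647 0.0602] rms 0.15
foot both x y dz yaw [ 0.5848 -0.0159 -0.002  -0.2228] rms 0.78
foot top only x y yaw [ 0.584  -0.0172 -0.225 ] rms 0.51
jig both x y dz yaw [ 0.5843 -0.0155 -0.0029 -0.2167] rms 0.52
jig top only x y yaw [ 0.5836 -0.0168 -0.2191] rms 0.42
grey both x y dz yaw [ 0.5171 -0.278  -0.0027 -0.1829] rms 0.48
grey top only x y yaw [ 0.5168 -0.2785 -0.178 ] rms 0.21
```

Two-view fits agree with the stated heights within 3 mm. Foot: (0.584,-0.016), yaw -0.22. Grey: (0.517,-0.278), yaw -0.18. Blue: (0.533,0.265), yaw +0.05. Going to grey.

{"fn": "play_rows", "kwargs": {"moves": [0, 0, 14.3, 27.8, -80, -5.5, 1, 0, 0, 14.3, 27.8, -80, -5.5, 1, 0, 0, 14.3, 27.8, -80, -5.5, 1, 0, 0, 14.3, 27.8, -80, -5.5, 1, 0, 0, 14.3, 27.8, -80, -5.5, 1, 0, 0, 14.3, 27.8, -80, -5.5, 1, 0, 0, 14.3, 27.8, -80, -5.5, 1, 0, 0, 14.3, 27.8, -80, -5.5, 1, 0, 0, 14.3, 27.8, -80, -5.5, 1, 0, 0, 14.3, 27.8, -80, -5.5, 1, 0, 0, 14.3, 27.8, -80, -5.5, 1, 0, 0, 14.3, 27.8, -80, -5.5, 1, 0, 0, 14.3, 27.8, -80, -5.5, 1, 0, 0, 14.3, 27.8, -80, -5.5, 1, 0, 0, 14.3, 27.8, -80, -5.5, 1, 0, 0, 14.3, 27.8, -80, -5.5, 1, 0, 0, 14.3, 27.8, -80, -5.5, 1, 0, 0, 14.3, 27.8, -80, -5.5, 1, 0, 0, 14.3, 27.8, -80, -5.5, 1, 0, 0, 14.3, 27.8, -80, -5.5, 1], "newtons": 100}}

```text
time_s: 1.77
position: [0.5108, -0.261, 0.2017]
orientation: [0.09, 0.996, 0.0, -0.0]
wrist_force: [-0.3, 0.2, 1.0]
grip_width: 1.0
finger_force: 0.0
```

{"fn": "play_rows", "kwargs": {"moves": [0, 0, 0, 0, 0, 0, 1, 0, 0, 0, 0, 0, 0, 1, 0, 0, 0, 0, 0, 0, 1]}}

```text
time_s: 2.02
position: [0.5104, -0.2584, 0.2018]
orientation: [0.09, 0.996, 0.001, -0.001]
wrist_force: [-0.6, 1.0, 0.1]
grip_width: 1.003
finger_force: 0.0
```

```bash
python3 - <<'E'
from rig import ctrl,cams
from h import *
s=ctrl.sense();c=cams.calibration("wrist");im=cams.read_camera("wrist");cv2.imwrite("pics/w1.png",im)
np.save("c1.npy",c,allow_pickle=True)
print(s["position"],s["orientation"],s["ft_torque"],s["wrist_force"])
a=-.18;M=np.array([[.066,.024,.0428],[.066,-.024,.0428],[-.066,-.024,.0312],[-.066,.024,.0312]])
ca,sa=np.cos(a),np.sin(a)
print(proj(c,M@np.array([[ca,sa,0],[-sa,ca,0],[0,0,1]])+[.517,-.278,0]).round(1))
E
```

```text
[ 0.51036664 -0.25839138  0.20184497] [ 8.95956855e-02  9.95977739e-01  6.73507367e-04 -7.09023068e-04] [ 0.02249574  0.04158038 -0.00577988] [-0.57624317  0.97008301  0.07698485]
[[280.6 266.2]
 [235.4 266.2]
 [230.9 138.2]
 [281.1 138.2]]
```

View pics/w1.png

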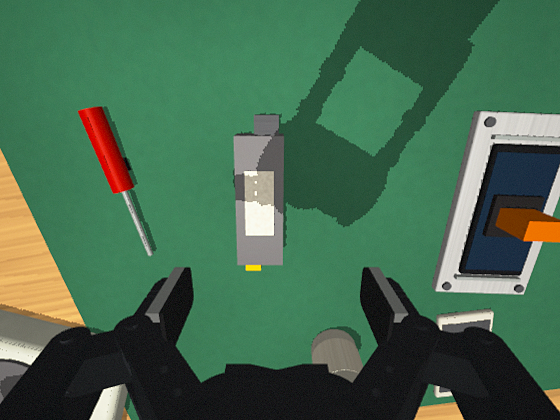

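Wrist view: the grey top's corners are at (237,264), (282,265), (284,136) and (234,136), 2–3 px right of the prediction, which puts the brick at about (0.516,-0.276) with the yaw correct. Descending and gripping.

{"fn": "play_rows", "kwargs": {"moves": [0, 0, 0, 0.6, -1.8, -4, 1, 0, 0, 0, 0.6, -1.8, -8, 1, 0, 0, 0, 0.6, -1.8, -12, 1, 0, 0, 0, 0.6, -1.8, -15, 1, 0, 0, 0, 0.6, -1.8, -17.0, 1, 0, 0, 0, 0.6, -1.8, -17.0, 1, 0, 0, 0, 0.6, -1.8, -17.0, 0.4, 0, 0, 0, 0.6, -1.8, -17.0, 0.4, 0, 0, 0, 0.6, -1.8, -17.0, 0.2, 0, 0, 0, 0.6, -1.8, -17.0, 0, 0, 0, 0, 0.6, -1.8, -17.0, 0, 0, 0, 0, 0.6, -1.8, -17.0, 0, 0, 0, 0, 0.6, -1.8, -17.0, 0, 0, 0, 0, 0.6, -1.8, -17.0, 0], "newtons": 100}}

```text
time_s: 3.23
position: [0.5188, -0.2781, 0.0357]
orientation: [0.089, 0.996, -0.001, 0.002]
wrist_force: [-0.2, 1.4, 7.5]
grip_width: 0.545
finger_force: 105.6
```

{"fn": "play_rows", "kwargs": {"moves": [0, 0, 0, 0, 0, 1, 0, 0, 0, 0, 0, 0, 3, 0, 0, 0, 0, 0, 0, 6, 0, 0, 0, 0, 0, 0, 9, 0, 0, 0, 0, 0, 0, 11, 0, 0, 0, 0, 0, 0, 12, 0, 0, 0, 0, 0, 0, 12, 0, 0, 0, 0, 0, 0, 12, 0, 0, 0, 0, 0, 0, 12, 0, 0, 0, 0, 0, 0, 12, 0, 0, 0, 0, 0, 0, 12, 0]}}

```text
time_s: 4.15
position: [0.5159, -0.2763, 0.1506]
orientation: [0.09, 0.996, 0.001, -0.001]
wrist_force: [-0.1, 0.8, -5.4]
grip_width: 0.542
finger_force: 104.2
```

```bash
cat > ft.py <<'E'
from rig import ctrl,cams
from h import *
import sys
F=[];t=[]
for i in range(int(sys.argv[1])):
    im=cams.read_camera("wrist");s=ctrl.sense();F.append(s["wrist_force"]);t.append(s["ft_torque"])
cv2.imwrite(sys.argv[2],im)
F,t=np.array(F),np.array(t);print("F",F.mean(0).round(3),F.std(0).round(2),"T",t.mean(0).round(4),t.std(0).round(4))
Rm=R.from_quat(s["orientation"]).as_matrix()
print("pos",s["position"].round(4),"euler tool x,y,z",Rm.T.round(3).tolist(),"T in tool",(t.mean(0)@Rm).round(4),"grip",s["grip_width"],s["finger_force"])
E
python3 ft.py 6 pics/w2.png
```

```text
F [ 0.202  0.099 -5.076] [0.59 0.7  0.5 ] T [-0.0049 -0.0795  0.0172] [0.0348 0.0307 0.0317]
pos [ 0.5168 -0.277   0.1523] euler tool x,y,z [[-0.984, 0.178, 0.0], [0.178, 0.984, 0.0], [-0.0, 0.0, -1.0]] T in tool [-0.0094 -0.0791 -0.0172] grip 0.5422005599127215 104.24063622951508
```

```bash
python3 ft.py 34 pics/w3.png
```

```text
F [ 0.038  0.006 -4.981] [0.41 0.42 0.47] T [-0.016  -0.0314  0.0048] [0.0308 0.0339 0.029 ]
pos [ 0.5168 -0.277   0.1526] euler tool x,y,z [[-0.984, 0.178, -0.0], [0.178, 0.984, -0.0], [0.0, -0.0, -1.0]] T in tool [ 0.0101 -0.0338 -0.0048] grip 0.5444199791799923 104.24001216888428
```

View pics/w3.png

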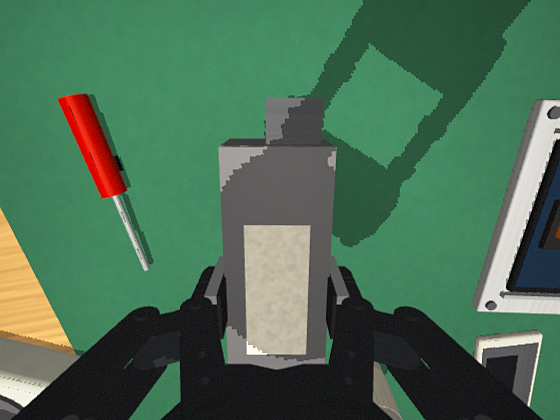

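```bash
python3 - <<'E'
from rig import ctrl,cams
from h import *
from scipy.optimize import least_squares
s=ctrl.sense();c=cams.calibration("wrist");p0=s["position"]
M=np.array([[-.066,.024,.0312],[-.066,-.024,.0312],[.066,.024,.0428],[.066,-.024,.0428]])
o=np.array([(336,147),(220,147),(328,363),(227,363)])
Rz=R.from_euler("z",-.179)
def f(p): return (proj(c,(Rz*R.from_euler("y",p[3])).apply(M)+p0+np.r_[Rz.apply([p[0],p[1],0])[:2],-p[2]])-o).ravel()
r=least_squares(f,[0,0,.036,0]);print(r.x.round(4),r.fun.round(1))
E
```

```text
[-0.0118  0.0019  0.0472  0.208 ] [  1.3  -0.9  -1.3  -0.9 -10.6   1.4  10.5   1.4]
```

```bash
python3 - <<'E'
from rig import ctrl,cams
from h import *
s=ctrl.sense();c=cams.calibration("wrist");p0=s["position"]
M=np.array([[-.066,.024,.0312],[-.066,-.024,.0312],[-.066,.024,0],[-.066,-.024,0],[.066,.024,.0428],[.066,-.024,.0428]])
Rz=R.from_euler("z",-.179)
print(R.from_quat(c["orientation"]).as_matrix().round(3).tolist(),c["origin"]-p0)
for t in(0,.05,-.05,-.1):print(t,proj(c,(Rz*R.from_euler("y",t)).apply(M)+p0-[0,0,.036]).round(0).tolist())
im=cv2.imread("pics/w3.png");cv2.imwrite("pics/c3.png",cv2.resize(im[120:380,190:370],None,fx=2.3,fy=2.3,interpolation=cv2.INTER_CUBIC))
E
```

```text
[[0.178, 0.93, 0.323], [0.984, -0.168, -0.059], [-0.0, 0.328, -0.945]] [-0.08407665  0.01642086  0.11844206]
0 [[331.0, 155.0], [216.0, 155.0], [321.0, 146.0], [227.0, 146.0], [320.0, 412.0], [228.0, 412.0]]
0.05 [[332.0, 161.0], [214.0, 161.0], [322.0, 147.0], [226.0, 147.0], [319.0, 408.0], [229.0, 408.0]]
-0.05 [[330.0, 150.0], [217.0, 150.0], [320.0, 145.0], [228.0, 145.0], [321.0, 415.0], [227.0, 415.0]]
-0.1 [[329.0, 146.0], [218.0, 146.0], [319.0, 145.0], [229.0, 145.0], [322.0, 417.0], [226.0, 417.0]]
```

View pics/c3.png

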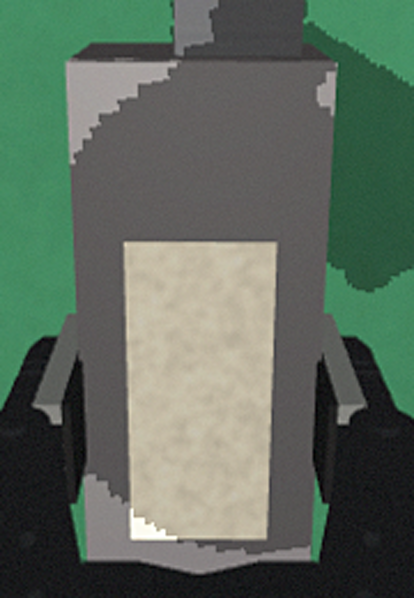

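```bash
python3 - <<'E'
from rig import ctrl,cams
from h import *
from scipy.optimize import least_squares
s=ctrl.sense();c=cams.calibration("wrist");p0=s["position"]
M=np.array([[-.066,.024,.0312],[-.066,-.024,.0312],[-.066,.024,0],[-.066,-.024,0]])
o=np.array([(336.5,146),(219,146),(324,139),(228,139)])
Rz=R.from_euler("z",-.179)
for t in(-.04,-.02,0,.02):
    f=lambda p:(proj(c,(Rz*R.from_euler("y",t)).apply(M)+p0+np.r_[Rz.apply([p[0],p[1],0])[:2],-p[2]])-o).ravel()
    r=least_squares(f,[0,0,.036]);print(t,r.x.round(4),r.fun.round(1))
E
```

```text
-0.04 [-0.003   0.0015  0.0319] [-0.3 -0.7 -1.2 -0.7  0.3  0.9  1.5  0.9]
-0.02 [-0.0034  0.0015  0.0333] [-0.3 -0.1 -1.1 -0.1  0.3  0.1  1.5  0.1]
0 [-0.0037  0.0015  0.0347] [-0.4  0.5 -1.   0.5  0.3 -0.6  1.5 -0.6]
0.02 [-0.0041  0.0015  0.0362] [-0.5  1.1 -0.9  1.1  0.3 -1.4  1.5 -1.4]
```

```bash
python3 - <<'E'
from h import *
from scipy.optimize import least_squares
c=np.load("c1.npy",allow_pickle=True).item()
M=np.array([[-.105,-.055,.012],[.105,-.055,.012],[.105,.055,.012]])
o=np.array([(475,112),(435,292),(523,293)])
def f(p,full=False): return (proj(c,R.from_euler("z",p[2]).apply(M)+[p[0],p[1],0])-o).ravel()
print(f([.584,-.016,-.219]).round(1))
r=least_squares(f,[.584,-.016,-.219]);print(r.x.round(4),r.fun.round(1))
F=R.from_euler("z",-.219).apply(np.array([[-.01,-.018,.064],[.01,-.018,.064]]))+[.584,-.016,0];print(proj(c,F))
E
```

```text
[ 2.2  1.6 -2.5  1.4 -1.8  3.4]
[ 0.5809 -0.0158 -0.1969] [-0.1 -0.4 -0.7  0.2  0.8  0.5]
[[525.66652963 223.38077502]
 [519.08838152 242.79375531]]
```

{"fn": "play_rows", "kwargs": {"moves": [0, 0, -0.3, 1, 3, 0, 0, 0, 0, -0.6, 2, 6.5, 0, 0, 0, 0, -0.9, 3, 10, 0, 0, 0, 0, -1.2, 4, 13.5, 0, 0, 0, 0, -1.5, 5, 17, 0, 0, 0, 0, -1.8, 6, 20.5, 0, 0, 0, 0, -1.8, 7, 23.5, 0, 0, 0, 0, -1.8, 7.3, 25.8, 0, 0, 0, 0, -1.8, 7.3, 25.8, 0, 0, 0, 0, -1.8, 7.3, 25.8, -2, 0, 0, 0, -1.8, 7.3, 25.8, -4, 0, 0, 0, -1.8, 7.3, 25.8, -4.5, 0, 0, 0, -1.8, 7.3, 25.8, -4.5, 0, 0, 0, -1.8, 7.3, 25.8, -4.5, 0]}}

```text
time_s: 7.32
position: [0.5899, -0.0194, 0.1079]
orientation: [0.105, 0.994, -0.0, -0.0]
wrist_force: [1.3, -1.1, -5.2]
grip_width: 0.542
finger_force: 104.6
```

```bash
python3 ft.py 16 pics/w4.png; python3 - <<'E'
from rig import cams
from h import *
im=cams.read_camera("scene");cv2.imwrite("pics/s4.png",cv2.resize(im[150:280,190:360],None,fx=4.6,fy=4.6,interpolation=cv2.INTER_CUBIC))
E
```

```text
F [ 0.19   0.062 -5.009] [0.47 0.44 0.37] T [-0.0195 -0.0336 -0.0013] [0.0258 0.022  0.0208]
pos [ 0.5898 -0.019   0.1075] euler tool x,y,z [[-0.978, 0.209, 0.0], [0.209, 0.978, 0.0], [-0.0, 0.0, -1.0]] T in tool [ 0.0121 -0.0369  0.0013] grip 0.5400518290681121 104.63435232639313
```

View pics/s4.png

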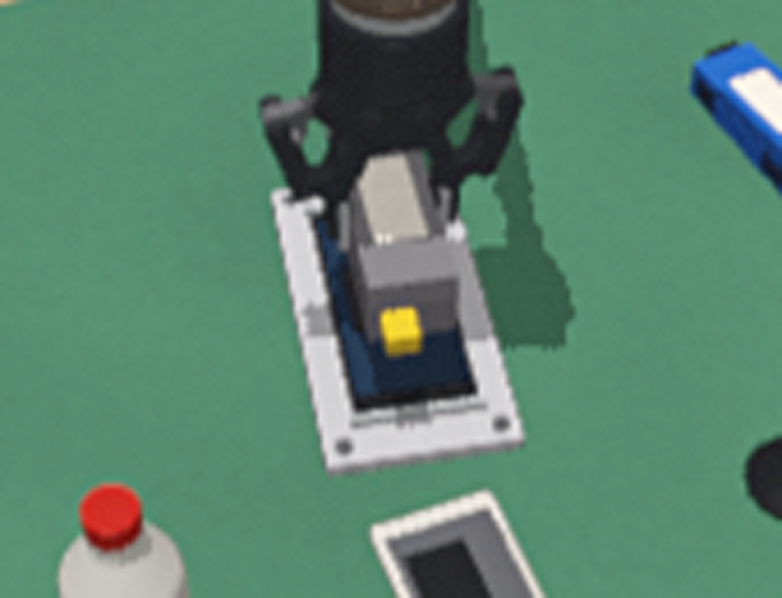

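Side view: the grey brick is above the foot, aligned with the jig and level, clear of the display. The moment repeats at about 8 mm. Lowering to contact.

{"fn": "play_rows", "kwargs": {"moves": [0, 0, 0, 0, 0, -0.3, 0, 0, 0, 0, 0, 0, -0.6, 0, 0, 0, 0, 0, 0, -0.7, 0, 0, 0, 0, 0, 0, -0.7, 0]}}

```text
time_s: 8.5
position: [0.5895, -0.0189, 0.1001]
orientation: [0.105, 0.994, 0.0, -0.0]
wrist_force: [-0.1, -0.3, -5.1]
grip_width: 0.547
finger_force: 105.1
```

{"fn": "play_rows", "kwargs": {"moves": [0, 0, 0, 0, 0, -0.1, 0, 0, 0, 0, 0, 0, -0.1, 0]}}

```text
time_s: 8.67
position: [0.5899, -0.019, 0.0998]
orientation: [0.105, 0.994, -0.0, 0.0]
wrist_force: [-0.0, 0.8, -2.9]
grip_width: 0.543
finger_force: 105.1
```

{"fn": "play_rows", "kwargs": {"moves": [0, 0, 0, 0, 0, -0.1, 0, 0, 0, 0, 0, 0, -0.1, 0]}}

```text
time_s: 8.83
position: [0.59, -0.019, 0.0997]
orientation: [0.105, 0.994, -0.0, -0.0]
wrist_force: [-4.6, 1.0, 5.0]
grip_width: 0.541
finger_force: 106.2
```

{"fn": "play_rows", "kwargs": {"moves": [0, 0, 0, 0, 0, -0.1, 0, 0, 0, 0, 0, 0, -0.1, 0]}}

```text
time_s: 9.0
position: [0.59, -0.019, 0.0997]
orientation: [0.105, 0.994, -0.0, -0.0]
wrist_force: [-8.7, 1.7, 11.5]
grip_width: 0.543
finger_force: 107.1
```

{"fn": "play_rows", "kwargs": {"moves": [0, 0, 0, 0, 0, 0.18, 0, 0, 0, 0, 0, 0, 0.18, 0, 0, 0, 0, 0, 0, 0.18, 0], "newtons": 20}}

```text
time_s: 9.25
position: [0.5903, -0.0191, 0.0998]
orientation: [0.105, 0.994, -0.0, 0.001]
wrist_force: [-0.8, 0.2, 0.7]
grip_width: 0.541
finger_force: 105.8
```

```bash
python3 ft.py 10 pics/w5.png
```

```text
F [-0.058  0.77   1.843] [0.41 0.52 0.67] T [ 0.0475  0.0158 -0.0097] [0.0279 0.0661 0.0168]
pos [ 0.5903 -0.0191  0.0998] euler tool x,y,z [[-0.978, 0.209, -0.001], [0.209, 0.978, 0.0], [0.001, -0.0, -1.0]] T in tool [-0.0431  0.0254  0.0098] grip 0.5421919289690916 105.81733703613281
```

{"fn": "play_rows", "kwargs": {"moves": [0, 0, 0, 0, 0, 0, 0.57, 0, 0, 0, 0, 0, 0, 0.57, 0, 0, 0, 0, 0, 0, 0.58, 0, 0, 0, 0, 0, 0, 0.58], "newtons": 20}}

```text
time_s: 10.08
position: [0.5896, -0.019, 0.0991]
orientation: [0.105, 0.994, -0.0, -0.0]
wrist_force: [0.2, -0.1, -0.1]
grip_width: 0.579
finger_force: 0.0
```

```bash
python3 ft.py 4 pics/w6.png; python3 - <<'E'
from h import *
a,b=cv2.imread("pics/w5.png"),cv2.imread("pics/w6.png")
cv2.imwrite("pics/c6.png",np.hstack([x[60:380,150:400] for x in(a,b)]))
E
```

```text
F [-0.142  0.114 -0.168] [0.28 0.22 0.42] T [ 0.0257 -0.0077  0.0069] [0.028  0.0376 0.0147]
pos [ 0.5897 -0.019   0.0993] euler tool x,y,z [[-0.978, 0.209, 0.0], [0.209, 0.978, -0.0], [-0.0, 0.0, -1.0]] T in tool [-0.0267 -0.0022 -0.0069] grip 0.5817979208199103 0.0
```

View pics/c6.png

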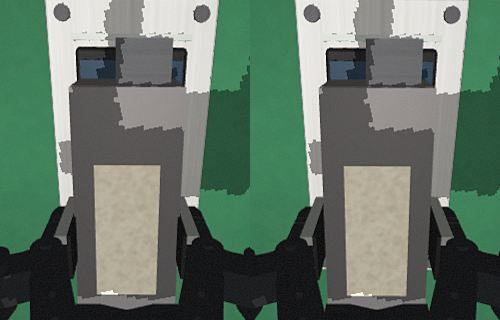

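Both views show the grey brick unchanged after the fingers opened, at zero finger force, so it balances by itself. Backing off and going to blue.

{"fn": "play_rows", "kwargs": {"moves": [0, 0, 0, 0, 0, 0, 0.8, 0, 0, 0, 0, 0, 0, 1, 0, 0, 0, 0, 0, 0, 1, 0, 0, 0, 0, 0, 1.5, 1, 0, 0, 0, 0, 0, 4, 1, 0, 0, 0, 0, 0, 8, 1, 0, 0, 0, 0, 0, 12, 1, 0, 0, 5, -2, 4, 12, 1, 0, 0, 10, -3, 8, 12, 1, 0, 0, 15, -4, 12, 12, 1, 0, 0, 15, -5, 16, 12, 1, 0, 0, 15, -5.9, 20, 12, 1, 0, 0, 15, -5.9, 24, 12, 1, 0, 0, 15, -5.9, 27, 12, 1, 0, 0, 15, -5.9, 28.4, 12, 1, 0, 0, 15, -5.9, 28.4, 12, 1, 0, 0, 15, -5.9, 28.4, 12, 1, 0, 0, 15, -5.9, 28.4, 12, 1], "newtons": 100}}

```text
time_s: 11.78
position: [0.5311, 0.2636, 0.2192]
orientation: [-0.025, 1.0, -0.0, -0.0]
wrist_force: [0.2, -0.5, 0.5]
grip_width: 1.001
finger_force: 0.0
```

```bash
python3 - <<'E'
from rig import ctrl,cams
from h import *
s=ctrl.sense();c=cams.calibration("wrist");im=cams.read_camera("wrist");cv2.imwrite("pics/w7.png",im);np.save("c7.npy",c,allow_pickle=True)
print(s["position"].round(4),s["orientation"].round(4),"force",s["wrist_force"].round(2))
h=cv2.cvtColor(im,cv2.COLOR_BGR2HSV)
m=cv2.inRange(h,(100,120,40),(130,255,255))
cs=sorted(cv2.findContours(m,0,2)[0],key=cv2.contourArea)[-2:]
for k in cs:
    print(cv2.contourArea(k),cv2.minAreaRect(k),cv2.approxPolyDP(k,4,True).reshape(-1,2).tolist())
a=.05;M=np.array([[.055,.022,.0358],[.055,-.022,.0358],[-.055,-.022,.0262],[-.055,.022,.0262],[-.055,-.022,0],[-.055,.022,0]])
print(proj(c,R.from_euler("z",a).apply(M)+[.5334,.265,0]).round(1).tolist())
# compare grey/top view: has it stayed
mosaic(im,[(260,200)],3,240,190,"pics/m7.png")
E
```

```text
[0.5311 0.2636 0.2192] [-2.500e-02  9.997e-01 -4.000e-04 -2.000e-04] force [ 0.15 -0.45  0.45]
2945.5 ((31.0, 213.5), (119.0, 62.0), 90.0) [[0, 154], [0, 161], [8, 163], [8, 179], [25, 182], [20, 184], [21, 196], [56, 206], [55, 240], [51, 245], [32, 239], [21, 245], [21, 264], [58, 273], [62, 170]]
4105.5 ((278.5, 187.0), (104.0, 43.0), 90.0) [[259, 136], [260, 238], [299, 238], [300, 137]]
[[295.9, 240.0], [256.7, 240.0], [255.0, 138.8], [297.7, 138.8], [256.6, 136.3], [296.1, 136.3]]
```

{"fn": "play_rows", "kwargs": {"moves": [0, 0, 0, -0.2, 0.45, -4, 1, 0, 0, 0, -0.2, 0.45, -8, 1, 0, 0, 0, -0.2, 0.45, -12, 1, 0, 0, 0, -0.2, 0.45, -15, 1, 0, 0, 0, -0.2, 0.45, -17.5, 1, 0, 0, 0, -0.2, 0.45, -18.5, 1, 0, 0, 0, -0.2, 0.45, -18.5, 1, 0, 0, 0, -0.2, 0.45, -18.5, 0.6, 0, 0, 0, -0.2, 0.45, -18.5, 0.6, 0, 0, 0, -0.2, 0.45, -18.5, 0.6, 0, 0, 0, -0.2, 0.45, -18.5, 0.6], "newtons": 100}}

```text
time_s: 12.75
position: [0.5302, 0.2698, 0.0363]
orientation: [-0.026, 1.0, 0.0, 0.002]
wrist_force: [-0.5, -0.1, -0.8]
grip_width: 0.601
finger_force: 0.0
```

{"fn": "play_rows", "kwargs": {"moves": [0, 0, 0, 0, 0, 0, 0.4, 0, 0, 0, 0, 0, 0, 0.3, 0, 0, 0, 0, 0, 0, 0.1, 0, 0, 0, 0, 0, 0, 0, 0, 0, 0, 0, 0, 0, 0, 0, 0, 0, 0, 0, 0, 0], "newtons": 100}}

```text
time_s: 13.25
position: [0.5302, 0.2696, 0.0365]
orientation: [-0.026, 1.0, -0.0, 0.001]
wrist_force: [-2.7, -3.2, 7.8]
grip_width: 0.494
finger_force: 102.7
```

{"fn": "play_rows", "kwargs": {"moves": [0, 0, 0, 0, 0, 1, 0, 0, 0, 0, 0, 0, 3, 0, 0, 0, 0, 0, 0, 6, 0, 0, 0, 0, 0, 0, 10, 0, 0, 0, 0, 0, 0, 14, 0, 0, 0, 0, 0, 0, 18, 0, 0, 0, 0, 0, 0, 18, 0, 0, 0, 0, 0, 0, 18, 0, 0, 0, 0, 0, 0, 18, 0, 0, 0, 0, 0, 0, 18, 0]}}

```text
time_s: 14.08
position: [0.527, 0.2691, 0.2114]
orientation: [-0.026, 1.0, -0.001, -0.003]
wrist_force: [-0.1, -0.4, -4.2]
grip_width: 0.494
finger_force: 102.3
```

```bash
python3 ft.py 40 pics/w8.png;python3 - <<'E'
from h import *
im=cv2.imread("pics/w8.png");mosaic(im,[(278,230)],3,190,190,"pics/m8.png")
h=cv2.cvtColor(im,cv2.COLOR_BGR2HSV)
m=cv2.inRange(h,(100,120,30),(130,255,255))[:, 180:380]
k=max(cv2.findContours(m,0,2)[0],key=cv2.contourArea)
print((cv2.approxPolyDP(k,3,True).reshape(-1,2)+[180,0]).tolist())
E
```

```text
F [-0.041  0.011 -4.019] [0.62 0.45 0.5 ] T [ 0.0052 -0.0523 -0.0036] [0.0335 0.0238 0.0266]
pos [0.5288 0.2695 0.2143] euler tool x,y,z [[-0.999, -0.051, -0.0], [-0.051, 0.999, -0.0], [0.0, -0.0, -1.0]] T in tool [-0.0025 -0.0525  0.0036] grip 0.4893488734241087 102.26529657840729
[[235, 169], [227, 181], [235, 364], [273, 369], [302, 363], [324, 364], [326, 354], [318, 353], [318, 306], [326, 182], [318, 169], [314, 179], [268, 179], [267, 169]]
```

View pics/m8.png

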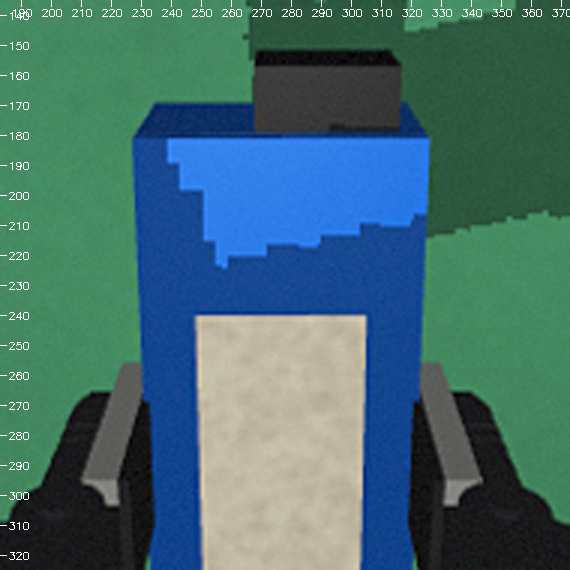

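```bash
python3 - <<'E'
from rig import ctrl,cams
from h import *
from scipy.optimize import least_squares
s=ctrl.sense();c=cams.calibration("wrist");p0=s["position"]
M=np.array([[-.055,.022,.0262],[-.055,-.022,.0262],[-.055,.022,0],[-.055,-.022,0]])
o=np.array([(326.5,181),(227.5,181),(318,169.5),(235,169.5)])
Rz=R.from_euler("z",.051)
for t in(-.04,-.02,0,.02):
    f=lambda p:(proj(c,(Rz*R.from_euler("y",t)).apply(M)+p0+np.r_[Rz.apply([p[0],p[1],0])[:2],-p[2]])-o).ravel()
    r=least_squares(f,[0,0,.036]);print(t,r.x.round(4),r.fun.round(1))
E
```

```text
-0.04 [0.0022 0.0015 0.0338] [-0.1 -0.7 -0.2 -0.7  0.3  0.9  0.1  0.8]
-0.02 [0.002  0.0015 0.0351] [-0.2 -0.2 -0.2 -0.2  0.3  0.3  0.1  0.3]
0 [0.0017 0.0015 0.0363] [-0.3  0.3 -0.1  0.2  0.3 -0.3  0.1 -0.3]
0.02 [0.0014 0.0015 0.0376] [-0.4  0.7  0.   0.7  0.3 -0.8  0.2 -0.9]
```

{"fn": "play_rows", "kwargs": {"moves": [0, 0, -7, 0.5, -1.4, 0, 0, 0, 0, -14, 1, -2.8, 0, 0, 0, 0, -21, 1.5, -4.2, 0, 0, 0, 0, -28, 2, -5.6, 0, 0, 0, 0, -35, 2.5, -7, 0, 0, 0, 0, -42, 3, -8.4, 0, 0, 0, 0, -49, 3, -9.8, 0, 0, 0, 0, -56, 3, -11.2, 0, 0, 0, 0, -63, 3, -12.6, 0, 0, 0, 0, -70, 3, -14, 0, 0, 0, 0, -77, 3, -15, 0, 0, 0, 0, -84, 3, -15, 0, 0, 0, 0, -91, 3, -15, 0, 0, 0, 0, -98, 3, -15, 0, 0, 0, 0, -100, 3, -15, 0, 0, 0, 0, -100, 3, -15, 0, 0, 0, 0, -100, 3, -15, 0]}}

```text
$.moves: bad value
```

{"fn": "play_rows", "kwargs": {"moves": [0, 0, -7, 0.5, -1, 0, 0, 0, 0, -14, 1, -2, 0, 0, 0, 0, -21, 1, -3, 0, 0, 0, 0, -28, 1, -4, 0, 0, 0, 0, -35, 1, -5, 0, 0, 0, 0, -42, 1, -6, 0, 0, 0, 0, -49, 1, -7, 0, 0, 0, 0, -56, 1, -8, 0, 0, 0, 0, -63, 1, -9, 0, 0, 0, 0, -70, 1, -10, 0, 0, 0, 0, -77, 1, -11, 0, 0, 0, 0, -84, 1, -12, 0, 0, 0, 0, -91, 1, -13, 0, 0, 0, 0, -95, 1, -13.5, 0, 0, 0, 0, -95, 1, -13.5, 0, 0, 0, 0, -95, 1, -13.5, 0, 0, 0, 0, -95, 1, -13.5, 0]}}

```text
$.moves: bad value
```

```bash
python3 ft.py 30 pics/w9.png; python3 -c "
from rig import ctrl;s=ctrl.sense();print(s['time_s'],s['q'].round(2))"
```

```text
F [-0.019  0.089 -4.041] [0.45 0.52 0.44] T [-0.0065 -0.0571 -0.0065] [0.0319 0.0295 0.0274]
pos [0.5288 0.2695 0.2143] euler tool x,y,z [[-0.999, -0.051, 0.0], [-0.051, 0.999, -0.0], [-0.0, -0.0, -1.0]] T in tool [ 0.0094 -0.0566  0.0065] grip 0.49299011639138435 102.26493537425995
17.5833 [ 0.27  0.24  1.59 -0.    1.31 -1.35]
```

{"fn": "play_rows", "kwargs": {"moves": [0, 0, -7, 0.5, -1, 0, 0, 0, 0, -14, 1, -2, 0, 0, 0, 0, -21, 1, -3, 0, 0, 0, 0, -28, 1, -4, 0, 0, 0, 0, -35, 1, -5, 0, 0, 0, 0, -42, 1, -6, 0, 0, 0, 0, -49, 1, -7, 0, 0, 0, 0, -56, 1, -8, 0, 0, 0, 0, -63, 1, -9, 0, 0, 0, 0, -65, 1.3, -9.4, 0, 0, 0, 0, -65, 1.3, -9.4, 0]}}

```text
$.moves: bad value
```

{"fn": "play_rows", "kwargs": {"moves": [0, 0, -7, 0.5, -1, 0, 0, 0, 0, -14, 1, -2, 0, 0, 0, 0, -21, 1, -3, 0, 0, 0, 0, -28, 1, -4, 0, 0, 0, 0, -35, 1, -5, 0, 0, 0, 0, -42, 1, -6, 0, 0, 0, 0, -49, 1, -7, 0, 0, 0, 0, -56, 1, -8, 0, 0, 0, 0, -63, 1, -9, 0, 0, 0, 0, -65, 1.3, -9.4, 0, 0, 0, 0, -65, 1.3, -9.4, 0]}}

```text
$.moves: bad value
```

{"fn": "play_rows", "kwargs": {"moves": [0, 0, -7, 0.5, -1, 0, 0, 0, 0, -14, 1, -2, 0, 0, 0, 0, -21, 1, -3, 0, 0, 0, 0, -28, 1, -4, 0, 0, 0, 0, -35, 1, -5, 0, 0, 0, 0, -42, 1, -6, 0, 0, 0, 0, -49, 1, -7, 0, 0, 0, 0, -56, 1, -8, 0, 0, 0, 0, -63, 1, -9, 0, 0, 0, 0, -65, 1.3, -9.3, 0, 0, 0, 0, -65, 1.3, -9.3, 0, 0, 0, 0, -65, 1.3, -9.3, 0, 0, 0, 0, -65, 1.3, -9.3, 0]}}

```text
$.moves: bad value
```

```bash
python3 ft.py 12 pics/w9.png; python3 -c "
from rig import ctrl;s=ctrl.sense();print(s['time_s'],s['q'].round(2))"
```

```text
F [-0.592  0.068 -4.25 ] [0.33 0.52 0.31] T [-0.021  -0.0654 -0.003 ] [0.0343 0.0291 0.0249]
pos [0.5288 0.2695 0.2144] euler tool x,y,z [[-0.999, -0.051, -0.0], [-0.051, 0.999, 0.0], [0.0, 0.0, -1.0]] T in tool [ 0.0243 -0.0643  0.003 ] grip 0.48795980176974235 102.26505696773529
18.1833 [ 0.27  0.24  1.59  0.    1.31 -1.35]
```

{"fn": "play_rows", "kwargs": {"moves": [0, 0, -7, 0.5, -1, 0, 0, 0, 0, -14, 1, -2, 0, 0, 0, 0, -21, 1, -3, 0, 0, 0, 0, -28, 1, -4, 0, 0, 0, 0, -35, 1, -5, 0, 0, 0, 0, -42, 1, -6, 0, 0, 0, 0, -49, 1, -7, 0, 0, 0, 0, -56, 1, -8, 0, 0, 0, 0, -63, 1, -9, 0, 0, 0, 0, -70, 1, -10, 0, 0, 0, 0, -77, 1, -11, 0, 0, 0, 0, -84, 1, -12, 0, 0, 0, 0, -91, 1.5, -13, 0, 0, 0, 0, -98, 2, -14, 0, 0, 0, 0, -100, 2, -14, 0, 0, 0, 0, -100, 2, -14, 0, 0]}}

```text
time_s: 19.52
position: [0.549, 0.1289, 0.2144]
orientation: [0.75, 0.661, 0.0, 0.0]
wrist_force: [-0.9, 0.3, -4.5]
grip_width: 0.49
finger_force: 102.3
```

{"fn": "play_rows", "kwargs": {"moves": [0, 0, -7, 0.5, -1, 0, 0, 0, 0, -14, 1, -2, 0, 0, 0, 0, -21, 1, -3, 0, 0, 0, 0, -28, 1, -4, 0, 0, 0, 0, -35, 1, -5, 0, 0, 0, 0, -42, 1, -6, 0, 0, 0, 0, -49, 1, -7, 0, 0, 0, 0, -56, 1, -8, 0, 0, 0, 0, -63, 1, -9, 0, 0, 0, 0, -70, 1, -10, 0, 0, 0, 0, -77, 1, -11, 0, 0, 0, 0, -84, 1, -12, 0, 0, 0, 0, -91, 1.5, -13, 0, 0, 0, 0, -95, 1.9, -14, 0, 0, 0, 0, -95, 1.9, -14, 0, 0, 0, 0, -95, 1.9, -14, 0, 0, 0, 0, -95, 1.9, -14, 0, 0]}}

```text
time_s: 20.93
position: [0.5675, -0.0098, 0.2142]
orientation: [0.995, -0.104, -0.0, -0.0]
wrist_force: [-0.8, 0.9, -3.6]
grip_width: 0.49
finger_force: 102.3
```

```bash
python3 ft.py 16 pics/w9.png; python3 -c "
from rig import ctrl;s=ctrl.sense();print(s['time_s'],s['q'].round(2))"
```

```text
F [ 0.059  0.196 -4.258] [0.33 0.48 0.47] T [-0.0001  0.0467 -0.0086] [0.0324 0.0319 0.0249]
pos [ 0.5678 -0.0105  0.2143] euler tool x,y,z [[0.978, -0.209, -0.0], [-0.209, -0.978, -0.0], [-0.0, 0.0, -1.0]] T in tool [-0.0099 -0.0457  0.0086] grip 0.4822878349055434 102.34561622142792
21.7333 [-0.23  0.17  1.66  0.    1.3   1.55]
```

{"fn": "play_rows", "kwargs": {"moves": [-0.5, -2.5, 0, 0, -0.1, -1, 0, -1.05, -4.9, 0, 0, -0.1, -2, 0, -1.05, -4.9, 0, 0, -0.1, -3.5, 0, -1.05, -4.9, 0, 0, -0.1, -5, 0, -1.05, -4.9, 0, 0, -0.1, -6.2, 0, -1.05, -4.9, 0, 0, -0.1, -6.4, 0, -1.05, -4.9, 0, 0, -0.1, -6.4, 0, -1.05, -4.9, 0, 0, -0.1, -6.4, 0]}}

```text
time_s: 22.4
position: [0.5683, -0.0116, 0.151]
orientation: [0.993, -0.105, 0.044, 0.005]
wrist_force: [-0.1, 0.4, -3.5]
grip_width: 0.487
finger_force: 102.3
```

```bash
python3 ft.py 4 pics/w10.png; cat > nose.py <<'E'
from rig import cams
from h import *
c=cams.calibration("scene");im=cams.read_camera("scene");h=cv2.cvtColor(im,cv2.COLOR_BGR2HSV)
m=cv2.inRange(h,(22,150,120),(34,255,255))
for k in cv2.findContours(m,0,2)[0]:
    x=cv2.boundingRect(k)
    if 240<x[0]<320 and 170<x[1]<260: print("yellow",x,np.array(cv2.minAreaRect(k)[0]).round(1))
mb=cv2.inRange(h,(100,150,60),(130,255,255));mb[:, :240]=0;mb[:,320:]=0;mb[:150]=0;mb[260:]=0
for k in cv2.findContours(mb,0,2)[0]:
    if cv2.contourArea(k)>80: print("blue",cv2.boundingRect(k),cv2.approxPolyDP(k,2,True).reshape(-1,2).tolist())
g=R.from_euler("z",-.211)
o=np.array([.582,-.016,.064])+g.apply([.0046,0,0])
nose=np.array([[a,b,z] for a in(.066,.085) for b in(-.008,.008) for z in(.006,.022)])
p=proj(c,g.apply(nose)+o);print("grey nose expected",p.min(0).round(1),p.max(0).round(1))
E
python3 nose.py
```

```text
F [-0.31  -0.144 -4.183] [0.54 0.49 0.42] T [ 0.0344  0.1683 -0.0262] [0.0501 0.0257 0.0113]
pos [ 0.5685 -0.0117  0.1514] euler tool x,y,z [[0.974, -0.208, 0.089], [-0.209, -0.978, 0.0], [0.087, -0.019, -0.996]] T in tool [-0.0039 -0.1718  0.0259] grip 0.4863258250784169 102.31600642204285
yellow (273, 219, 8, 10) [276.5 223.5]
blue (266, 161, 21, 40) [[278, 161], [270, 162], [267, 168], [279, 169], [283, 182], [281, 185], [271, 186], [266, 171], [266, 187], [270, 200], [271, 195], [280, 193], [281, 198], [286, 198], [286, 188]]
grey nose expected [276.3 216.9] [284.4 228. ]
```

{"fn": "play_rows", "kwargs": {"moves": [0, 0, 0, -0.1, 0, -0.4, 0, 0, 0, 0, -0.1, 0, -0.8, 0, 0, 0, 0, -0.1, 0, -1.2, 0, 0, 0, 0, -0.1, 0, -1.2, 0, 0, 0, 0, -0.1, 0, -1.2, 0]}}

```text
time_s: 23.07
position: [0.5664, -0.0114, 0.1377]
orientation: [0.994, -0.105, 0.043, 0.005]
wrist_force: [0.0, 0.5, -3.9]
grip_width: 0.492
finger_force: 102.3
```

{"fn": "play_rows", "kwargs": {"moves": [0, 0, 0, 0, 0, -0.1, 0, 0, 0, 0, 0, 0, -0.1, 0, 0, 0, 0, 0, 0, -0.1, 0]}}

```text
time_s: 23.32
position: [0.5669, -0.0115, 0.1374]
orientation: [0.994, -0.105, 0.044, 0.005]
wrist_force: [0.4, -0.2, -3.6]
grip_width: 0.49
finger_force: 102.3
```

{"fn": "play_rows", "kwargs": {"moves": [0, 0, 0, 0, 0, -0.1, 0, 0, 0, 0, 0, 0, -0.1, 0, 0, 0, 0, 0, 0, -0.1, 0]}}

```text
time_s: 23.57
position: [0.5668, -0.0115, 0.1363]
orientation: [0.994, -0.105, 0.043, 0.005]
wrist_force: [-0.1, 0.2, -4.5]
grip_width: 0.489
finger_force: 102.3
```

{"fn": "play_rows", "kwargs": {"moves": [0, 0, 0, 0, 0, -0.1, 0, 0, 0, 0, 0, 0, -0.1, 0, 0, 0, 0, 0, 0, -0.1, 0]}}

```text
time_s: 23.82
position: [0.5671, -0.0116, 0.1358]
orientation: [0.993, -0.105, 0.044, 0.005]
wrist_force: [-0.6, -0.8, -1.2]
grip_width: 0.493
finger_force: 102.7
```

```bash
python3 ft.py 3 pics/w11.png|head -1
```

```text
F [-1.101  0.685  0.203] [0.47 0.55 0.68] T [0.0522 0.2979 0.0178] [0.0361 0.0113 0.0096]
```

{"fn": "play_rows", "kwargs": {"moves": [0, 0, 0, 0, 0, -0.05, 0, 0, 0, 0, 0, 0, -0.05, 0, 0, 0, 0, 0, 0, -0.05, 0]}}

```text
time_s: 24.22
position: [0.5671, -0.0116, 0.1358]
orientation: [0.993, -0.105, 0.044, 0.005]
wrist_force: [-4.8, 0.8, 6.1]
grip_width: 0.491
finger_force: 103.5
```

```bash
python3 ft.py 4 pics/w11.png|head -2; python3 nose.py
```

```text
F [-3.954  0.583  5.484] [0.27 0.46 0.25] T [ 0.1627  0.6991 -0.0046] [0.0132 0.0338 0.0214]
pos [ 0.5671 -0.0116  0.1358] euler tool x,y,z [[0.974, -0.208, 0.088], [-0.209, -0.978, 0.0], [0.086, -0.019, -0.996]] T in tool [ 0.0126 -0.7177  0.0056] grip 0.4859117055972809 103.47037732601166
yellow (273, 219, 8, 10) [276.5 223.5]
blue (266, 166, 21, 39) [[271, 166], [268, 172], [278, 172], [282, 187], [270, 190], [266, 176], [266, 191], [270, 204], [271, 199], [277, 197], [281, 202], [286, 202], [278, 166]]
grey nose expected [276.3 216.9] [284.4 228. ]
```

{"fn": "play_rows", "kwargs": {"moves": [0, 0, 0, 0, 0, 0.06, 0, 0, 0, 0, 0, 0, 0.06, 0, 0, 0, 0, 0, 0, 0.06, 0]}}

```text
time_s: 24.72
position: [0.567, -0.0115, 0.1357]
orientation: [0.993, -0.105, 0.044, 0.005]
wrist_force: [-1.4, 0.7, 3.3]
grip_width: 0.492
finger_force: 103.0
```

```bash
python3 ft.py 6 pics/w11.png
```

```text
F [-2.121  0.499  3.298] [0.58 0.29 0.39] T [0.1026 0.3644 0.0064] [0.0294 0.02   0.0407]
pos [ 0.567  -0.0115  0.1357] euler tool x,y,z [[0.974, -0.208, 0.088], [-0.209, -0.978, 0.0], [0.086, -0.018, -0.996]] T in tool [ 0.0247 -0.3778 -0.0043] grip 0.49433734678558383 103.04015636444092
```

{"fn": "play_rows", "kwargs": {"moves": [0, 0, 0, 0, 0, 0.04, 0, 0, 0, 0, 0, 0, 0.04, 0, 0, 0, 0, 0, 0, 0.04, 0.4, 0, 0, 0, 0, 0, 0.04, 0.45, 0, 0, 0, 0, 0, 0.04, 0.5, 0, 0, 0, 0, 0, 0.04, 0.52, 0, 0, 0, 0, 0, 0.04, 0.52], "newtons": 20}}

```text
time_s: 25.6
position: [0.5667, -0.0115, 0.1357]
orientation: [0.994, -0.105, 0.043, 0.005]
wrist_force: [0.3, 0.6, -0.1]
grip_width: 0.523
finger_force: 0.0
```

```bash
python3 ft.py 2 pics/w12.png; python3 nose.py; python3 - <<'E'
from h import *
a,b=[cv2.cvtColor(cv2.imread(f"pics/w{i}.png"),cv2.COLOR_BGR2GRAY)[:250,200:350].astype(np.float32) for i in(11,12)]
print("image shift",cv2.phaseCorrelate(a,b),np.abs(a-b).mean())
E
```

```text
F [ 0.008 -0.27   0.069] [0.68 0.12 0.01] T [ 0.0669  0.0516 -0.0045] [0.0637 0.0009 0.0289]
pos [ 0.5668 -0.0115  0.1358] euler tool x,y,z [[0.974, -0.208, 0.087], [-0.209, -0.978, 0.0], [0.085, -0.018, -0.996]] T in tool [ 0.054  -0.0645  0.0093] grip 0.5226571278121616 0.0
yellow (273, 219, 8, 10) [276.5 223.5]
blue (265, 165, 22, 40) [[275, 165], [269, 167], [267, 172], [277, 171], [282, 187], [271, 190], [265, 175], [270, 204], [271, 199], [279, 197], [281, 202], [286, 201], [282, 176]]
grey nose expected [276.3 216.9] [284.4 228. ]
image shift ((0.049727038056687434, -0.2222871654563363), 0.9850380642700195) 3.6306934
```

Free at zero finger force and nothing has shifted. Opening and retreating along the tool axis.

{"fn": "play_rows", "kwargs": {"moves": [0, 0, 0, 0, 0, 0, 0.65, 0, 0, 0, 0, 0, 0, 0.8, 0, 0, 0, 0, 0, 0, 1, 0, 0, 0, 0, 0, 0, 1, 0, 0, 0, -0.09, 0.02, 1, 1, 0, 0, 0, -0.26, 0.05, 3, 1, 0, 0, 0, -0.5, 0.1, 6, 1, 0, 0, 0, -0.9, 0.2, 10, 1, 0, 0, 0, -0.9, 0.2, 13, 1, 0, 0, 0, -0.9, 0.2, 13, 1, 0, 0, 0, -0.9, 0.2, 13, 1]}}

```text
time_s: 26.67
position: [0.5592, -0.0098, 0.2694]
orientation: [0.993, -0.105, 0.047, 0.005]
wrist_force: [-0.8, -0.8, -0.1]
grip_width: 1.003
finger_force: 0.0
```

```bash
python3 ft.py 2 pics/w13.png|tail -1; python3 nose.py; for i in 1 2 3 4 5 6 7 8 9 10; do :; done; python3 nose.py|head -3
```

```text
pos [ 0.5573 -0.0094  0.2654] euler tool x,y,z [[0.974, -0.208, 0.086], [-0.209, -0.978, 0.0], [0.084, -0.018, -0.996]] T in tool [-0.0107 -0.0066  0.0066] grip 1.001210354309726 0.0
yellow (273, 219, 8, 10) [276.5 223.5]
blue (262, 165, 25, 40) [[262, 167], [270, 204], [270, 199], [275, 197], [285, 202], [286, 193], [278, 165]]
grey nose expected [276.3 216.9] [284.4 228. ]
yellow (273, 219, 8, 10) [276.5 223.5]
blue (262, 165, 25, 40) [[262, 167], [270, 204], [270, 199], [275, 197], [285, 202], [286, 193], [278, 165]]
grey nose expected [276.3 216.9] [284.4 228. ]
```

The stack is steady and the gripper is clear, so I'm handing in.

```bash
python3 -c "
from rig import ctrl;print(ctrl.sign_off())"
```

```text
the job is handed in; nothing more can be done
None
```

The grey brick balances on the orange foot with the blue brick laid along its slope, thin end over thick end; both were still and untouched in the last camera check, and the job was handed in at about 27 s with no verdict returned.

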